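# Move a battery pack from its locked transport cradle to the charger

### The arm

A 7-joint arm with a two-finger parallel gripper is mounted at the origin on the work surface. World frame = base frame: x ahead of the robot, y to its left, z up, the work surface at z = 0. Lengths are in m, angles in rad, forces in N, time in s.
With the tool pointing down it reaches from about 0.4 to 0.85 m from the base axis. Payload 4.5 kg.
Tool frame: the origin (TCP) lies between the finger pads; the fingertips stand 11 mm ahead of it and the grasp point (between the pads) lies 8 mm behind it (r.nose_length is the distance from the TCP to the fingertips, in m); z points along the fingers, y is the line along which they close (so a half turn about z gives the same grasp; the last joint's range is limited). The gripper opens to 88 mm and grips with 3 to 60 N. Pads are 18 mm wide; open, the fingers measure 123 mm over their backs; the gripper's body (75 mm by 187 mm) begins 45 mm behind the grasp point.
Start: joints at [1.147, 0.689, -0.195, 1.565, 0.157, 0.902, -0.215], TCP at [0.276, -0.561, 0.25] pointing down, gripper open.
Joint ranges: [-3.01, 3.01], [-0.46, 2.08], [-1.47, 1.51], [0.13, 2.56], [-1, 4.14], [0.04, 2.09], [-2.66, 2.66]. Speed limits (rad/s): [2.57, 2.57, 3.14, 3.14, 3.14, 3.14, 3.14].

### API

Orientations are given as a unit quaternion [x, y, z, w].
In Python, from plant import get_state, snapshot, camera_model, r gives the robot as it stands.
- The arm moves only by the shell command python3 -m inch 'ROWS' [FORCE]. ROWS is text: rows parted by semicolons, each of 7 numbers parted by spaces: the opening, from -1 (shut) to 1 (fully open), then the shift along the tool's x, y, z in m, then the turn, a rotation vector about the tool's x, y, z in rad. A call has 1 to 20 rows; each row shifts and turns the commanded pose from where the row before left it, along the tool's axes as they then stand; what a row does not reach is not made up. A row lasts 1/12 s, in which the tool goes at most 41.7 mm and 7.16 degrees, less where a joint would pass 70% of its speed; a pose out of reach is approached as far as the arm can. A call is refused whole if a number of a shift passes 0.0417 or a number of a turn 0.125, either way. A call with a gripper value outside its range is refused whole. The fingers move at their own pace and stop on an object; FORCE is the grip in N (left out, the last holds). Time passes only in rows, so rows that do not move let the fingers close. It gives the time, the measured TCP pose, the force, the opening and the grip force at its end, in the units of the state.
- get_state(): the state, without advancing time (a new reading comes with each control period).
- snapshot(name): name is "side" or "top"; returns (picture, depth): 480x640x3 uint8, red, green, blue; 480x640 float32, m along the optical axis (not along the pixel's ray), 0 where there is no reading.
- camera_model(name): a dict with "intrinsics" (3x3 intrinsics, pixels), "view" (4x4, takes a point from world to camera coordinates). Camera axes: x right, y down, z forward; pixel columns grow to the right and rows downward; lengths in m; the calibration is good to about 2 mm. A picture is of the moment at which its call begins. camera_model takes no time and is no camera call.
- r.finish_job(): hands the job in; it is judged then, once.
The state is a dict: "clock": time; "q": joint angles; "qd": joint speeds; "joint_torque": joint torques, N m; "tool_pos": TCP position; "eef_rot": TCP orientation; "contact_force": force on the tool from outside, world axes, zero at the start; "moment": the same for the moment, N m; "opening": opening from 0.0 (shut) to 1.0 (fully open); "finger_force": force on a finger pad.
Only numpy, scipy, OpenCV 4.12 (cv2) and the standard library are available. Lean on these libraries where they do the work, as an engineer would, in place of code of your own. Each camera call takes 0.05 s, during which the arm holds its last target. There are 200 camera calls.

### The job

Draw back the sliding catch on the transport cradle's retaining bar, swing the bar fully aside by its handle and leave it so. Then move the battery pack to the charging dock, first standing it on the open bench in between, letting go and taking it again by its other two sides; it must end fully down in the dock's tray, contact side to the dock's back, released. Keep the pack upright and set it down gently, never force the bar while the catch holds it, and leave the flange, tape roll, tin and spray can where they are.

Things in the scene. Friction and masses are not known exactly. Their poses are not given: they have to be found in the camera images.
- cradle: Fixed transport cradle, steel base plate x=-140..+130, y=+-55, 15 mm thick. Origin on the bench under the pack's place; x from keeper fork (x=-130, top z=150) to pivot post (x=+100, 26 mm across), z up. The pack stands on the plate at x=y=0 between cheeks (y=+-30..36, x=+-28, top z=122) covering its y sides; its x sides are free but for 12 mm high stops (x=+-34..40). Cradle and dock may swap sides.
- bar (a joint): Flat steel retaining bar, 26 mm wide, over the pack at z=140..152 mm, turning about the pivot post (cradle x=+100 mm). rad: 0 closed, pointing to cradle -x; grows to 1.5 as the handle end swings to cradle +y: handle direction from the pivot is (-cos q, sin q) in cradle axes. Stays where left, 1 to 2 N at the handle; blocked after about 0.02 rad while the catch is home.
- bar_handle (a point): Point on the axis of the bar's handle, 200 mm from the pivot, 185 mm above the bench: an upright black round post 24 mm across from z=152 to 197 mm with a ball 34 mm across centred at z=202 mm (top at z=219 mm). Fixed on the bar.
- catch (a joint): Safety catch: a sliding bolt carried by the bar, its tip in the keeper fork. m: about 0 home (locked), grows to 0.030 as it is drawn along the bar from the handle towards the pivot (cradle +x while the bar is closed); the tip is out of the fork from 0.016. Stays where left; needs about 3 N.
- catch_fin (a point): Centre of the catch's thumb fin, a dark steel upright plate on top of the bar, between handle and pack: 28 mm along the bar, 12 mm thick across it, from z=152 to 186 mm; this point is at z=171 mm, 55 mm from the handle's axis when home.
- pack: Battery pack, grey plastic block 60 mm (x) by 54 mm (y) by 110 mm high, 0.4 to 0.8 kg, with a black ridge 8 mm high and 12 mm wide along the top edge of its contact side (+x), two copper strips on that side. Origin: centre of its underside. It starts in the cradle, x along cradle x. The bench between cradle and dock (around x=0.44 m, y=0) is clear.
- pack_contacts (a point): Middle of the pack's contact side, 30 mm from the pack's axis (pack +x), 80 mm above its underside.
- dock: Charging dock, fixed to the bench: black base (x=-70 to +80, y=+-65 mm), 20 mm high, with a shallow open tray between 10 mm high, 8 mm wide grey rims (sizes under dock_seat) and, at its +x side, an upright black back, 130 mm wide, its face at x=+34 mm, its top at z=115 mm. Origin on the bench under the tray's centre; z up.
- dock_seat (a point): Centre of the tray's floor, 20 mm above the bench, axes as the dock: the pack's underside centre belongs here, pack +x along dock +x. Tray inside 68 mm (x) by 62 mm (y), so 4 mm play all round; rims at +y, -y and -x reach 10 mm above the floor.
- dock_contacts (a point): Two copper contact strips on the dock's back: the point on the back's face (dock x=+34 mm, y=0) 100 mm above the bench, facing dock -x.
- flange: Bystander: steel pipe flange 110 mm across, 45 mm high, on the bench beyond the work. Origin: underside centre. Not to be shifted. Flange, tape and tin may change places.
- tape: Bystander: roll of grey tape 100 mm across, 48 mm high, lying flat. Origin: underside centre. Not to be shifted.
- tin: Bystander: tin 74 mm across, 85 mm high. Origin: underside centre. Not to be shifted.
- spray: Bystander: aluminium spray can 66 mm across, 190 mm high, at the right of the bench. Origin: underside centre. Not to be shifted or knocked over.
Things that resemble listed ones, but are neither listed nor needed, are in the scene too. What is shaped like the pack but red or yellow is not meant.

How it is judged:
On the way, in this order (a step that is already met when the one before it is completed fails the run):
1. the catch is drawn out of the fork while the bar is still closed (value of joint catch above 0.016 m and value of joint bar below 0.08 rad), for 0.1 s.
2. the bar is swung aside off the pack (value of joint bar above 1.1 rad), for 0.2 s.
3. the pack stands by itself on the bench between cradle and dock, let go (height (world z) of pack below 0.004 m and angle between pack's own z axis and vertical below 0.06 rad and contact force between the fingers and pack below 0.05 N), for 0.2 s.
At the end, for the whole second after the job is handed in: Pack let go, at rest and upright (0.06 rad) on the floor of the dock's tray (within 4 mm in height, 9 mm of the tray's centre), contact side within 15 mm of the dock's contacts; bar more than 1.1 rad open, catch still drawn by over 16 mm (value of joint bar above 1.1 rad and value of joint catch above 0.016 m and horizontal distance between pack and dock_seat below 0.009 m and z of pack in the frame of dock_seat between -0.004 and 0.004 m and angle between pack's own z axis and vertical below 0.06 rad and horizontal distance between pack_contacts and dock_contacts below 0.015 m and linear speed of pack below 0.02 m/s); the robot touches nothing.
It fails at once if the pack is let fall (faster than 0.4 m/s with no finger on it) (linear speed of pack above 0.4 m/s and contact force between the fingers and pack below 0.05 N).
It fails at once if the bar is forced past the engaged catch (value of joint bar above 0.12 rad and value of joint catch below 0.008 m).
It fails at once if the pack is tipped by more than 0.6 rad (angle between pack's own z axis and vertical above 0.6 rad).
It fails at once if the pack is pressed or banged on the bench or the dock (over 120 N) (contact force between pack and table above 120 N or contact force between pack and dock above 120 N).
It fails at once if flange, tape, tin or spray can is shifted by more than 40 mm (distance of any of flange, tape, tin, spray from where it was at the start of the episode above 0.04 m).
It also fails if it takes over 72 s, if anything falls off the work surface, if the arm or the gripper's body presses on something with over 40 N, if the wrist force passes 120 N, or if a joint passes its speed limit or range.

## Working session

There is one attempt and no reset: what is moved stays moved. The work goes in short steps, Python scripts to look and compute and a shell command to move; the robot and the scene stay as the last step left them, time stands still between calls to the robot, and variables do not carry over. Pictures are saved under pics/ and viewed, at most 10 in all, crops included, and the job is handed in when it is done.

```bash
ls; mkdir -p pics
python3 - <<'E'
from plant import *
import cv2
print(get_state())
for n in("top","side"):
    p,d=snapshot(n); cv2.imwrite(f"pics/{n}0.png",p[:,:,::-1]); m=camera_model(n); print(n,m)
    import numpy as np; np.save(f"pics/{n}0.npy",d)
E
```

```text
pics
{'clock': 0.0, 'q': array([ 1.14681864,  0.68996704, -0.1945054 ,  1.56632518,  0.15728296,
        0.90248266, -0.21511211]), 'qd': array([-0.00020983,  0.00107562, -0.00106166,  0.00019807, -0.00206692,
       -0.00166844,  0.00047505]), 'joint_torque': array([ 1.92205935e-04, -5.27559328e+01, -1.26730442e+00, -1.53426558e+01,
       -5.26957749e-02,  6.63872706e-03,  1.45995741e-04]), 'tool_pos': array([ 0.27591509, -0.56013201,  0.24892538]), 'eef_rot': array([ 9.73912734e-01,  2.26921094e-01, -2.62067331e-04, -8.57545675e-04]), 'contact_force': array([ 0.19751569, -0.42260428, -0.33750853]), 'moment': array([-0.02172556,  0.05466082,  0.00621116]), 'finger_force': 0.0, 'opening': 1.0006799130642248}
top {'intrinsics': array([[525.90919932,   0.        , 323.73150768],
       [  0.        , 525.90919932, 231.96582664],
       [  0.        ,   0.        ,   1.        ]]), 'view': array([[ 2.56947190e-02, -9.99669221e-01,  1.10908777e-03,
        -1.49078040e-01],
       [-9.78986581e-01, -2.53875936e-02, -2.02338195e-01,
         5.90379402e-01],
       [ 2.02299423e-01,  4.11324103e-03, -9.79315079e-01,
         1.30165593e+00],
       [ 0.00000000e+00,  0.00000000e+00,  0.00000000e+00,
         1.00000000e+00]])}
side {'intrinsics': array([[451.80466296,   0.        , 318.88903285],
       [  0.        , 451.80466296, 239.12960426],
       [  0.        ,   0.        ,   1.        ]]), 'view': array([[-0.87419746, -0.48542287, -0.01197613,  0.44235208],
       [-0.27261801,  0.51106872, -0.81516145,  0.3518906 ],
       [ 0.40181864, -0.70934716, -0.57911   ,  0.71324069],
       [ 0.        ,  0.        ,  0.        ,  1.        ]])}
```

View pics/top0.png

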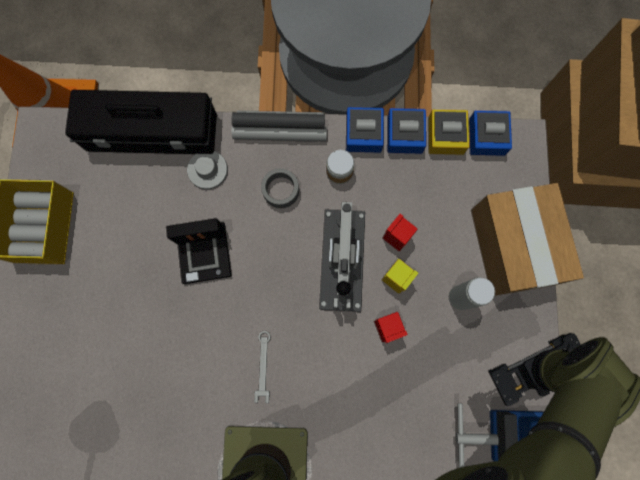

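View pics/side0.png

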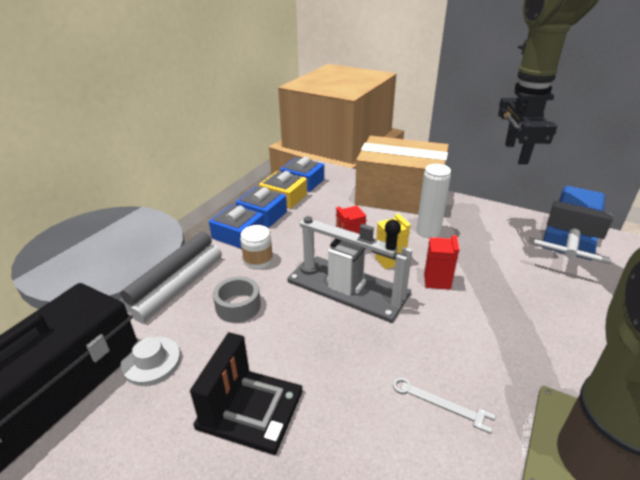

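The top picture shows the cradle (base about columns 322–366, rows 210–310) with the handle ball at (343,288) and the pivot at (346,208). The dock is at (203,255), with its back on the far side near row 230. The grey pack is under the bar at (344,250). The red blocks at (400,232) and (391,327) and the yellow one at (401,276) are decoys. The spray can is at (480,292), the flange (205,170), the tape (281,188) and the tin (340,165). I'll confirm with enlarged crops.

```bash
cat > h.py <<'E'
import numpy as np, cv2
from plant import *
def pix(n,u,v,z):
    "world point on pixel ray at height z"
    m=camera_model(n);K=m["intrinsics"];V=m["view"];R=V[:3,:3];c=-R.T@V[:3,3]
    d=R.T@np.linalg.solve(K,[u,v,1]);return c+d*(z-c[2])/d[2]
def proj(n,p):
    m=camera_model(n);q=m["view"][:3,:3]@p+m["view"][:3,3];q=m["intrinsics"]@q;return q[:2]/q[2]
def crop(n,img,x,y,w,h,f,out):
    cv2.imwrite(out,cv2.resize(img[y:y+h,x:x+w],None,fx=f,fy=f,interpolation=cv2.INTER_CUBIC))
E
python3 - <<'E'
from h import *
p=cv2.imread("pics/top0.png")
a=cv2.resize(p[195:320,305:385],None,fx=4.8,fy=4.8,interpolation=2)
b=cv2.resize(p[195:320,165:245],None,fx=4.8,fy=4.8,interpolation=2)
cv2.imwrite("pics/c1.png",np.hstack([a,b]))
E
```

```text
(no output)
```

View pics/c1.png

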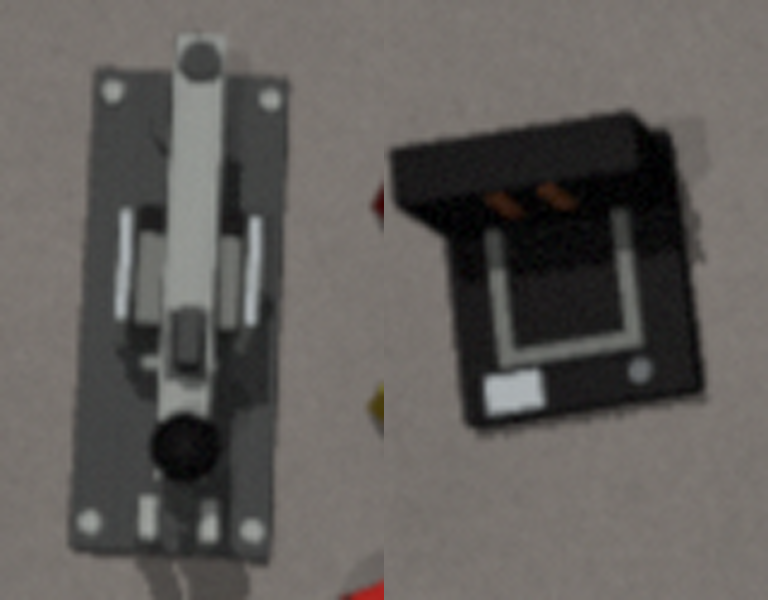

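The crop shows the grey pack under the bar between white cheeks, with the dark fin at crop (187,340), the ball at (186,447) and the pivot at (201,62). The dock's copper strips and back are at the top. Next I fit both poses from the corner pixels.

Run:
```python
from h import *
from scipy.optimize import least_squares
def fit(L,ox,x0):
    L=np.array(L,float); uv=L[:,:2]/4.8+[ox,195]-0.4
    def res(s):
        c,q=np.cos(s[2]),np.sin(s[2])
        return np.concatenate([proj("top",np.array([s[0]+c*x-q*y,s[1]+q*x+c*y,z]))-u for u,(x,y,z) in zip(uv,L[:,2:])])
    o=least_squares(res,x0); print(o.x,o.fun.reshape(-1,2).round(1).tolist()); return o.x
c=fit([(96,68,.13,.055,.015),(289,77,.13,-.055,.015),(268,563,-.14,-.055,.015),(69,550,-.14,.055,.015)],305,[.5,-.1,0])
d=fit([(90,428,-.07,.065,.02),(319,392,-.07,-.065,.02),(284,130,.08,-.065,.02),(117,366,-.042,.039,.03),(259,345,-.042,-.039,.03)],165,[.5,.2,0])
b=pix("top",186/4.8+304.6,447/4.8+194.6,.202); f=pix("top",190/4.8+304.6,315/4.8+194.6,.186)
print("ball",b,"finTop?",f)
def W(s,x,y): return [s[0]+np.cos(s[2])*x-np.sin(s[2])*y,s[1]+np.sin(s[2])*x+np.cos(s[2])*y]
print("handle pred",W(c,-.1,0),"fin",W(c,-.045,0),"pivot",W(c,.1,0))
# tape etc
for n,u,v,z in(("flange",207,172,.03),("tape",281,187,.048),("tin",340,160,.085),("spray",480,290,.19)):print(n,pix("top",u,v,z))
from scipy.spatial.transform import Rotation as R
s=get_state();print(R.from_quat(s["eef_rot"]).as_matrix().round(4))
```

```text
[ 0.53619269 -0.18468609 -0.03052251] [[-0.2, -0.1], [0.2, 0.2], [0.4, -0.2], [-0.4, 0.1]]
[0.53478619 0.1830847  0.18914917] [[-1.6, 0.3], [0.1, -0.3], [0.2, -0.7], [0.6, 0.6], [0.7, 0.1]]
ball [ 0.43698695 -0.18213318  0.202     ] finTop? [ 0.50238362 -0.18348262  0.186     ]
handle pred [np.float64(0.43623927006146973), np.float64(-0.18163431404351602)] fin [np.float64(0.4912136523958666), np.float64(-0.18331279161308697)] pivot [np.float64(0.636146114913822), np.float64(-0.18773786884195584)]
flange [0.75813456 0.18710644 0.03      ]
tape [ 0.71578701 -0.01693495  0.048     ]
tin [ 0.78226007 -0.17150452  0.085     ]
spray [ 0.44104596 -0.49509011  0.19      ]
[[ 8.97e-01  4.42e-01 -8.00e-04]
 [ 4.42e-01 -8.97e-01  1.40e-03]
 [-1.00e-04 -1.60e-03 -1.00e+00]]
```

```bash
cat >> h.py <<'E'
from scipy.spatial.transform import Rotation as Ro
def go(x,y,z,yaw):
    "shift in present tool axes after the z turn, and the turn, to reach a tool-down pose with tool x at yaw"
    s=get_state();R0=Ro.from_quat(s["eef_rot"]);T=Ro.from_euler("z",yaw)*Ro.from_euler("x",np.pi)
    print("q7 %.2f"%s["q"][6],"shift(now)",R0.inv().apply(np.array([x,y,z])-s["tool_pos"]).round(4),"shift(after turn)",T.inv().apply(np.array([x,y,z])-s["tool_pos"]).round(4),"turn",(R0.inv()*T).as_rotvec().round(4))
E
python3 -m inch '1 0 0 0 0 0 0.122; 1 0 0 0 0 0 0.122; 1 0 0 0 0 0 0.122; 1 0 0 0 0 0 0.122; 1 0.0185 -0.035 0 0 0 0; 1 0.0185 -0.035 0 0 0 0; 1 0.0185 -0.035 0 0 0 0; 1 0.0185 -0.035 0 0 0 0; 1 0.0185 -0.035 0 0 0 0; 1 0.0185 -0.035 0 0 0 0; 1 0.0185 -0.035 0 0 0 0; 1 0.0185 -0.035 0 0 0 0; 1 0.0185 -0.035 0 0 0 0; 1 0.0185 -0.035 0 0 0 0; 1 0.0185 -0.035 0 0 0 0; 1 0 0 0 0 0 0; 1 0 0 0 0 0 0'
python3 - <<'E'
from h import *
go(.491,-.1833,.173,-.0305)
# heights near pivot in depth
m=camera_model("top");d=np.load("pics/top0.npy");V=m["view"];K=m["intrinsics"]
for (u,v) in((346,207),(346,213),(344,265),(344,240),(343,287)):
    z=d[v,u];p=np.linalg.solve(K,[u,v,1])*z;print(u,v,(V[:3,:3].T@(p-V[:3,3])).round(4))
E
```

```text
clock: 1.52
tool_pos: [0.4925, -0.1788, 0.2494]
eef_rot: [1.0, -0.012, -0.0, -0.001]
contact_force: [-0.1, 0.0, -0.2]
opening: 0.997
finger_force: 0.0
q7 -1.34 shift(now) [-0.0014  0.0047  0.0764] shift(after turn) [-0.0014  0.0046  0.0764] turn [-0.0013  0.      0.0069]
346 207 [ 0.6346 -0.1862  0.1675]
346 213 [ 0.6237 -0.1871  0.1514]
344 265 [ 0.4912 -0.1833  0.1857]
344 240 [ 0.557  -0.1835  0.1503]
343 287 [ 0.4368 -0.1807  0.22  ]
```

```bash
python3 -m inch '1 -0.0014 0.0047 0 0 0 0.007; 1 0 0 0.019 0 0 0; 1 0 0 0.019 0 0 0; 1 0 0 0.019 0 0 0; 1 0 0 0.019 0 0 0; 1 0 0 0 0 0 0;-1 0 0 0 0 0 0;-1 0 0 0 0 0 0;-1 0 0 0 0 0 0;-1 0 0 0 0 0 0;-1 0 0 0 0 0 0;-1 0 0 0 0 0 0;-1 0 0 0 0 0 0;-1 0 0 0 0 0 0' 15
```

```text
clock: 2.68
tool_pos: [0.4898, -0.1866, 0.1739]
eef_rot: [1.0, -0.018, 0.0, 0.0]
contact_force: [-1.1, -0.4, -0.3]
opening: 0.42
finger_force: 0.0
```

```bash
python3 -m inch '-1 0.001 -0.003 0 0 0 -0.005;-1 0 0 0 0 0 0;-1 0 0 0 0 0 0;-1 0 0 0 0 0 0;-1 0 0 0 0 0 0;-1 0 0 0 0 0 0' 15
```

```text
clock: 3.18
tool_pos: [0.491, -0.1813, 0.1736]
eef_rot: [1.0, -0.015, -0.0, -0.001]
contact_force: [0.3, 6.2, 1.2]
opening: 0.131
finger_force: 15.0
```

```bash
python3 -m inch '-1 0.003 -0.001 0 0 0 0;-1 0.004 0 0 0 0 0;-1 0.004 0 0 0 0 0;-1 0.004 0 0 0 0 0;-1 0.004 0 0 0 0 0;-1 0.004 0 0 0 0 0;-1 0.003 0 0 0 0 0;-1 0.002 0 0 0 0 0;-1 0 0 0 0 0 0;-1 0 0 0 0 0 0'
```

```text
clock: 4.02
tool_pos: [0.5191, -0.1821, 0.1737]
eef_rot: [1.0, -0.015, -0.0, -0.001]
contact_force: [-1.5, 5.1, 1.9]
opening: 0.136
finger_force: 15.0
```

```bash
python3 -m inch '1 0 0 0 0 0 0;1 0 0 0 0 0 0;1 0 0 0 0 0 0;1 0 0 0 0 0 0;1 0 0 -0.02 0 0 0;1 0 0 -0.035 0 0 0;1 0 0 -0.035 0 0 0;1 -0.03 0 0 0 0 0;1 -0.03 0 0 0 0 0;1 -0.022 0 0 0 0 0;1 0 0 0 0 0 0;1 0 0 0 0 0 0'
python3 - <<'E'
from h import *
p,d=snapshot("side"); cv2.imwrite("pics/s1.png",cv2.resize(p[150:340,260:460,::-1],None,fx=3,fy=3))
go(.4366,-.1817,.194,-.0305)
E
```

```text
clock: 5.02
tool_pos: [0.4362, -0.1815, 0.2641]
eef_rot: [1.0, -0.017, 0.0, 0.0]
contact_force: [0.7, 0.6, 0.6]
opening: 0.993
finger_force: 0.0
q7 -1.31 shift(now) [-0.001   0.0003  0.0701] shift(after turn) [-0.0009  0.0004  0.0701] turn [ 0.0006 -0.0015 -0.0023]
```

View pics/s1.png

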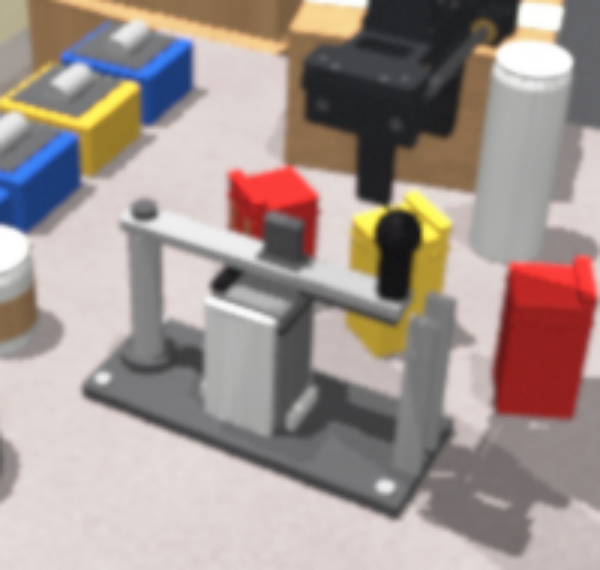

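The catch fin has slid clear toward the pack (crop (285,238)) and the bolt tip is out of the fork. The pack's black ridge faces the pivot side. Next I grip the ball.

```bash
python3 -m inch '1 0 0 0.02 0 0 0;1 0 0 0.025 0 0 0;1 0 0 0.025 0 0 0;-1 0 0 0 0 0 0;-1 0 0 0 0 0 0;-1 0 0 0 0 0 0;-1 0 0 0 0 0 0;-1 0 0 0 0 0 0;-1 0 0 0 0 0 0;-1 0 0 0 0 0 0;-1 0 0 0 0 0 0;-1 0 0 0 0 0 0;-1 0 0 0 0 0 0' 15
```

```text
clock: 6.15
tool_pos: [0.4371, -0.1797, 0.194]
eef_rot: [1.0, -0.016, 0.0, -0.001]
contact_force: [0.1, 4.1, 4.3]
opening: 0.369
finger_force: 14.7
```

```bash
python3 -m inch '-1 0.001 -0.020 0 0 0 0;-1 0.003 -0.0198 0 0 0 0;-1 0.005 -0.0194 0 0 0 0;-1 0.0068 -0.0188 0 0 0 0;-1 0.0087 -0.018 0 0 0 0;-1 0.0105 -0.017 0 0 0 0;-1 0.0121 -0.0159 0 0 0 0;-1 0.0136 -0.0146 0 0 0 0'
```

```text
clock: 6.82
tool_pos: [0.5003, -0.0402, 0.1931]
eef_rot: [1.0, -0.017, -0.002, 0.001]
contact_force: [-2.2, -2.5, -2.8]
opening: 0.368
finger_force: 15.1
```

```bash
python3 -m inch '-1 0.015 -0.0132 0 0 0 0;-1 0.0163 -0.0116 0 0 0 0;-1 0.0173 -0.0099 0 0 0 0;-1 0.0182 -0.0082 0 0 0 0;-1 0.019 -0.0063 0 0 0 0;-1 0.0195 -0.0044 0 0 0 0;-1 0.0139 -0.0019 0 0 0 0;-1 0 0 0 0 0 0;-1 0 0 0 0 0 0'
python3 - <<'E'
from h import *
s=get_state();v=s["tool_pos"][:2]-[.6361,-.1877];print(v,np.hypot(*v),np.pi-np.arctan2(v[1],v[0])-.03)
E
```

```text
clock: 7.57
tool_pos: [0.623, 0.0131, 0.1927]
eef_rot: [1.0, -0.016, -0.0, -0.0]
contact_force: [0.8, 2.0, -5.2]
opening: 0.36
finger_force: 15.3
[-0.01312565  0.20078132] 0.20120989566963693 1.475516333125634
```

```bash
python3 -m inch '1 0 0 0 0 0 0;1 0 0 0 0 0 0;1 0 0 0 0 0 0;1 0 0 0 0 0 0;1 0 0 0 0 0 0;1 0 0 -0.03 0 0 0;1 0 0 -0.03 0 0 0;1 0 0 -0.03 0 0 -0.121;1 0 0 0 0 0 -0.121;1 0 0 0 0 0 -0.121;1 0 0 0 0 0 -0.121;1 0 0 0 0 0 -0.121;1 0 0 0 0 0 -0.121;1 0 0 0 0 0 -0.121;1 0 0 0 0 0 -0.121;1 0 0 0 0 0 -0.121;1 0 0 0 0 0 -0.121;1 0 0 0 0 0 -0.121;1 0 0 0 0 0 -0.121;1 0 0 0 0 0 -0.121'
python3 - <<'E'
from h import *
p,d=snapshot("top"); cv2.imwrite("pics/t2.png",cv2.resize(p[180:330,180:400,::-1],None,fx=3.6,fy=3.6,interpolation=2))
go(.536,-.1847,.28,1.5403)
E
```

```text
clock: 9.23
tool_pos: [0.623, 0.0117, 0.2839]
eef_rot: [0.716, 0.698, -0.0, 0.0]
contact_force: [0.1, 0.1, -0.1]
opening: 1.002
finger_force: 0.0
q7 -0.36 shift(now) [-0.1978 -0.0831  0.0039] shift(after turn) [-0.1987 -0.0809  0.0038] turn [0.     0.0007 0.011 ]
```

View pics/t2.png

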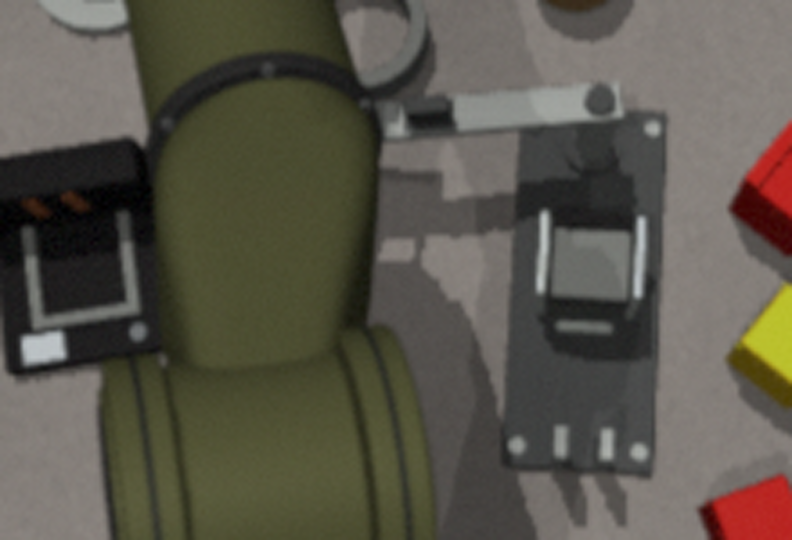

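```bash
python3 -m inch '1 -0.0331 -0.0135 0 0 0 0.011;1 -0.0331 -0.0135 0 0 0 0;1 -0.0331 -0.0135 0 0 0 0;1 -0.0331 -0.0135 0 0 0 0;1 -0.0331 -0.0135 0 0 0 0;1 -0.0331 -0.0135 0 0 0 0;1 0 0 0.035 0 0 0;1 0 0 0.035 0 0 0;1 0 0 0.03 0 0 0;1 0 0 0 0 0 0;1 0 0 0 0 0 0'
python3 - <<'E'
from h import *
print(pix("top",590/3.6+179.6,264/3.6+179.6,.125),"expected for x=-6:",.536-.006,-.1845)
go(.536,-.1847,.118,1.5403)
E
```

```text
clock: 10.2
tool_pos: [0.5336, -0.1831, 0.1832]
eef_rot: [0.722, 0.692, -0.001, -0.001]
contact_force: [0.3, -0.3, 0.5]
opening: 1.004
finger_force: 0.0
[ 0.52962297 -0.1836902   0.125     ] expected for x=-6: 0.53 -0.1845
q7 -0.14 shift(now) [-0.0015  0.0026  0.0652] shift(after turn) [-0.0015  0.0024  0.0652] turn [-0.0028 -0.0002 -0.0121]
```

```bash
python3 -m inch '1 -0.001 0.002 0.02 -0.002 0 -0.01;1 0 0 0.02 0 0 0;1 0 0 0.015 0 0 0;1 0 0 0.005 0 0 0;1 0 0 0.004 0 0 0;1 0 0 0 0 0 0;1 0 0 0 0 0 0'
```

```text
clock: 10.78
tool_pos: [0.5375, -0.1843, 0.1211]
eef_rot: [0.718, 0.696, 0.001, 0.002]
contact_force: [-0.2, -0.3, 0.2]
opening: 1.005
finger_force: 0.0
```

```bash
python3 -m inch '1 0 -0.001 0.0035 0 0 0;1 0 0 0 0 0 0;-1 0 0 0 0 0 0;-1 0 0 0 0 0 0;-1 0 0 0 0 0 0;-1 0 0 0 0 0 0;-1 0 0 0 0 0 0;-1 0 0 0 0 0 0;-1 0 0 0 0 0 0;-1 0 0 0 0 0 0' 35
```

```text
clock: 11.62
tool_pos: [0.5354, -0.1842, 0.1163]
eef_rot: [0.718, 0.696, 0.001, 0.001]
contact_force: [-1.2, 0.4, 1.2]
opening: 0.676
finger_force: 35.0
```

```bash
python3 -m inch '-1 0 0 -0.003 0 0 0;-1 0 0 -0.008 0 0 0;-1 0 0 -0.012 0 0 0;-1 0 0 -0.016 0 0 0;-1 0 0 -0.02 0 0 0;-1 0 0 -0.02 0 0 0;-1 0 0 -0.02 0 0 0;-1 0 0 -0.018 0 0 0;-1 0 0 -0.012 0 0 0;-1 0 0 -0.006 0 0 0;-1 0 0 0 0 0 0'
python3 - <<'E'
from h import *
go(.44,0,.25,1.5708)
E
```

```text
clock: 12.53
tool_pos: [0.5355, -0.1842, 0.2524]
eef_rot: [0.718, 0.696, 0.001, 0.002]
contact_force: [-0.1, 0.3, -5.2]
opening: 0.675
finger_force: 35.0
q7 -0.08 shift(now) [ 0.1812 -0.1012  0.002 ] shift(after turn) [ 0.1842 -0.0955  0.0024] turn [ 0.0038  0.0006 -0.0311]
```

```bash
python3 -m inch '-1 0.007 -0.0035 0 0 0 -0.031;-1 0.014 -0.007 0 0 0 0;-1 0.021 -0.011 0 0 0 0;-1 0.025 -0.013 0 0 0 0;-1 0.025 -0.013 0 0 0 0;-1 0.025 -0.013 0 0 0 0;-1 0.025 -0.013 0 0 0 0;-1 0.021 -0.011 0 0 0 0;-1 0.014 -0.007 0 0 0 0;-1 0.007 -0.004 0 0 0 0;-1 0 0 0.008 0 0 0;-1 0 0 0.016 0 0 0;-1 0 0 0.022 0 0 0;-1 0 0 0.025 0 0 0;-1 0 0 0.025 0 0 0;-1 0 0 0.02 0 0 0;-1 0 0 0.015 0 0 0;-1 0 0 0.008 0 0 0;-1 0 0 0 0 0 0;-1 0 0 0 0 0 0'
python3 - <<'E'
from h import *
go(.44,0,.1013,1.5708)
E
```

```text
clock: 14.2
tool_pos: [0.4403, -0.0009, 0.1112]
eef_rot: [0.707, 0.707, 0.0, 0.001]
contact_force: [0.6, 0.2, -5.3]
opening: 0.681
finger_force: 35.0
q7 -0.62 shift(now) [ 0.0009 -0.0003  0.0099] shift(after turn) [ 0.0009 -0.0003  0.0099] turn [ 0.0009  0.0008 -0.0006]
```

```bash
python3 -m inch '-1 0 0 0.003 0 0 0;-1 0 0 0.003 0 0 0;-1 0 0 0.002 0 0 0;-1 0 0 0.001 0 0 0;-1 0 0 0.001 0 0 0;-1 0 0 0 0 0 0;-1 0 0 0 0 0 0'
```

```text
clock: 14.78
tool_pos: [0.4403, -0.0, 0.1021]
eef_rot: [0.707, 0.707, 0.001, 0.001]
contact_force: [0.2, -0.9, -4.8]
opening: 0.674
finger_force: 35.0
```

```bash
python3 -m inch '-1 0 0 0.001 0 0 0;-1 0 0 0.0007 0 0 0;-1 0 0 0 0 0 0'
```

```text
clock: 15.03
tool_pos: [0.4403, -0.0001, 0.1011]
eef_rot: [0.707, 0.707, 0.001, 0.001]
contact_force: [-2.3, -0.2, 6.4]
opening: 0.679
finger_force: 35.0
```

```bash
python3 -m inch '1 0 0 0 0 0 0;1 0 0 0 0 0 0;1 0 0 0 0 0 0;1 0 0 0 0 0 0;1 0 0 0 0 0 0;1 0 0 -0.01 0 0 0;1 0 0 -0.03 0 0 0;1 0 0 -0.03 0 0 0;1 0 0 0 0 0 -0.12;1 0 0 0 0 0 -0.12;1 0 0 0 0 0 -0.12;1 0 0 0 0 0 -0.12;1 0 0 0 0 0 -0.12;1 0 0 0 0 0 -0.12;1 0 0 0 0 0 -0.12;1 0 0 0 0 0 -0.12;1 0 0 0 0 0 -0.12;1 0 0 0 0 0 -0.12;1 0 0 0 0 0 -0.12'
python3 - <<'E'
from h import *
p,d=snapshot("side"); cv2.imwrite("pics/s3.png",cv2.resize(p[130:450,180:480,::-1],None,fx=1.8,fy=1.8,interpolation=2))
go(.4403,0,.088,3.1416)
E
```

```text
clock: 16.62
tool_pos: [0.44, -0.0002, 0.1702]
eef_rot: [0.122, 0.992, -0.0, 0.001]
contact_force: [0.0, -0.4, -0.1]
opening: 1.001
finger_force: 0.0
q7 0.37 shift(now) [-0.0002  0.0005  0.0821] shift(after turn) [-0.0004  0.0004  0.0821] turn [-1.000e-04  1.500e-03 -2.402e-01]
```

View pics/s3.png

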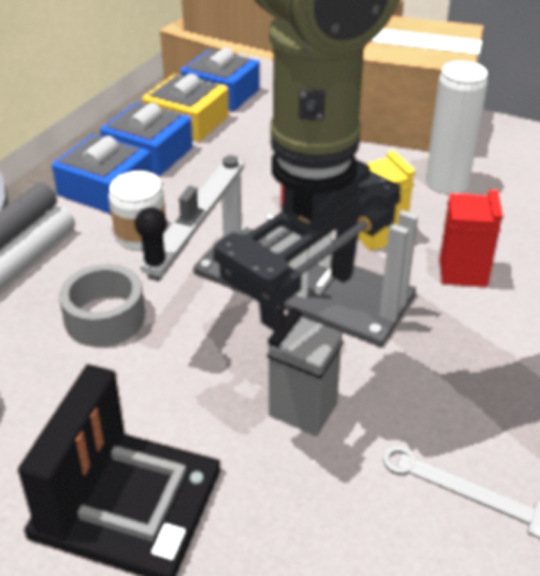

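The pack stands upright and alone on the bench at crop (305,375), ridge toward far (+x). Regrasp by the other sides.

```bash
python3 -m inch '1 0 0 0 0 0 -0.12;1 0 0 0 0 0 -0.12;1 0 0 0.025 0 0 0;1 0 0 0.03 0 0 0;1 0 0 0.02 0 0 0;1 0 0 0.007 0 0 0;1 0 0 0 0 0 0;-1 0 0 0 0 0 0;-1 0 0 0 0 0 0;-1 0 0 0 0 0 0;-1 0 0 0 0 0 0;-1 0 0 0 0 0 0;-1 0 0 0 0 0 0;-1 0 0 0 0 0 0;-1 0 0 0 0 0 0;-1 0 0 0 0 0 0' 35
python3 - <<'E'
from h import *
go(.535,.183,.2,np.pi+.189)
E
```

```text
clock: 18.0
tool_pos: [0.4407, 0.0006, 0.0888]
eef_rot: [0.005, 1.0, 0.0, 0.002]
contact_force: [1.0, 2.3, 7.0]
opening: 0.609
finger_force: 34.9
q7 0.26 shift(now) [-0.0928  0.1835 -0.1107] shift(after turn) [-0.1269  0.1615 -0.1112] turn [ 0.0005  0.0034 -0.1994]
```

```bash
python3 -m inch '-1 0 0 -0.004 0 0 0;-1 0 0 -0.01 0 0 0;-1 0 0 -0.02 0 0 0;-1 0 0 -0.025 0 0 0;-1 0 0 -0.025 0 0 0;-1 0 0 -0.018 0 0 -0.1;-1 0 0 -0.008 0 0 -0.1;-1 0 0 0 0 0 0'
python3 - <<'E'
from h import *
from scipy.optimize import least_squares
L=np.array([(90,428,-.07,.065,.02),(319,392,-.07,-.065,.02),(284,130,.08,-.065,.02),(117,366,-.042,.039,.03),(259,345,-.042,-.039,.03),(8,150,9,.065,.115),(248,112,9,-.065,.115),(130,347,-.034,.031,.03),(241,331,-.034,-.031,.03)],float)
uv=L[:,:2]/4.8+[164.6,194.6]
def res(s):
    c,q=np.cos(s[2]),np.sin(s[2]);o=[]
    for u,(x,y,z) in zip(uv,L[:,2:]):
        if x>5:x=s[3]
        o.append(proj("top",np.array([s[0]+c*x-q*y,s[1]+q*x+c*y,z]))-u)
    return np.concatenate(o)
o=least_squares(res,[.53,.18,.2,.05],loss="soft_l1",f_scale=.5);print(o.x,res(o.x).reshape(-1,2).round(1).tolist())
p,d=snapshot("top");cv2.imwrite("pics/t4.png",cv2.resize(p[195:320,145:305,::-1],None,fx=4.8,fy=4.8,interpolation=2))
go(*o.x[:2],.15,np.pi+o.x[2])
E
```

```text
clock: 18.67
tool_pos: [0.44, -0.0007, 0.1994]
eef_rot: [-0.095, 0.995, -0.0, 0.002]
contact_force: [0.9, -0.9, -5.6]
opening: 0.611
finger_force: 34.9
[0.53548089 0.18414995 0.18295003 0.06550218] [[-2.1, -0.1], [-0.4, -0.4], [0.1, -0.9], [0.1, 0.2], [0.2, -0.0], [-0.7, 0.0], [1.2, -0.0], [0.1, 0.7], [0.6, 0.3]]
q7 0.78 shift(now) [-0.1284  0.1641  0.0484] shift(after turn) [-0.128   0.1645  0.0484] turn [-0.0008  0.0014  0.0031]
```

View pics/t4.png

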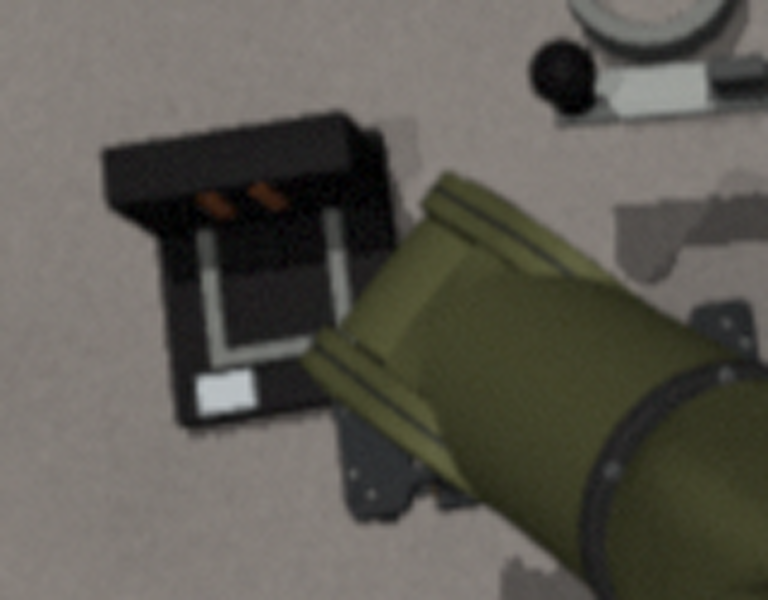

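```bash
python3 -m inch '-1 -0.0045 0.0058 0 0 0 0;-1 -0.0096 0.0123 0 0 0 0;-1 -0.0141 0.0181 0 0 0 0;-1 -0.0179 0.023 0 0 0 0;-1 -0.0179 0.023 0 0 0 0;-1 -0.0179 0.023 0 0 0 0;-1 -0.0179 0.023 0 0 0 0;-1 -0.0141 0.0181 0 0 0 0;-1 -0.0096 0.0123 0 0 0 0;-1 -0.0045 0.0058 0 0 0 0;-1 0 0 0.01 0 0 0;-1 0 0 0.02 0 0 0;-1 0 0 0.02 0 0 0;-1 0 0 0.01 0 0 0;-1 0 0 0 0 0 0;-1 0 0 0 0 0 0'
python3 - <<'E'
from h import *
p,d=snapshot("side");cv2.imwrite("pics/s5.png",cv2.resize(p[280:460,150:350,::-1],None,fx=3.3,fy=3.3,interpolation=2))
go(.5352,.1838,.1088,np.pi+.187)
E
```

```text
clock: 20.05
tool_pos: [0.5343, 0.1844, 0.1377]
eef_rot: [-0.094, 0.996, -0.001, -0.0]
contact_force: [0.2, 0.6, -4.9]
opening: 0.608
finger_force: 34.9
q7 0.57 shift(now) [ 0.0001 -0.0014  0.0299] shift(after turn) [-0.     -0.0015  0.0299] turn [-0.0005  0.0019  0.0016]
```

View pics/s5.png

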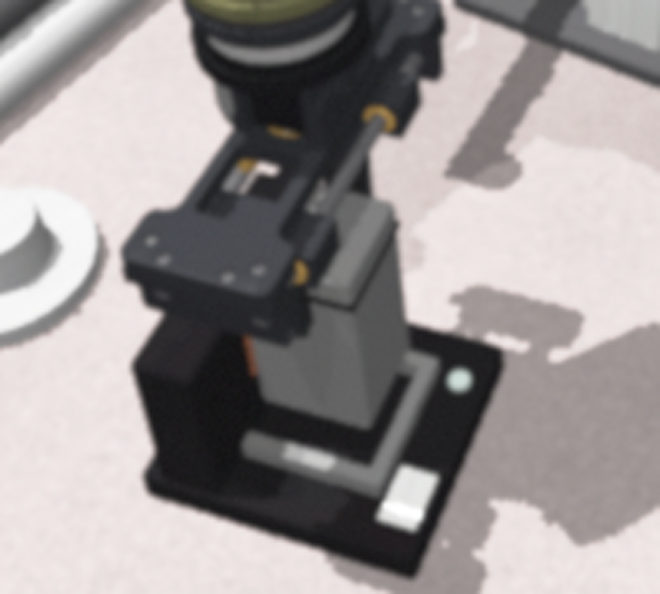

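Run:
```python
from h import *
def P(x0,y0,a,x,y,z): return ((proj("side",np.array([x0+np.cos(a)*x-np.sin(a)*y,y0+np.sin(a)*x+np.cos(a)*y,z]))-[150,280]+.35)*3.3).round(0)
D=(.5352,.1838,.187);T=(.5343,.1844,.187)
print("rim outer -x+y",P(*D,-.042,.039,.03),"inner",P(*D,-.034,.031,.03),"outer -x-y",P(*D,-.042,-.039,.03),"base -x+y",P(*D,-.07,.065,.02),"base -x-y",P(*D,-.07,-.065,.02))
print("pack -x+y bottom",P(*T,-.03,.027,.0489),"+x+y",P(*T,.03,.027,.0489),"-x-y",P(*T,-.03,-.027,.0489))
```

```text
rim outer -x+y [382. 480.] inner [374. 461.] outer -x-y [441. 353.] base -x+y [415. 555.] base -x-y [507. 340.]
pack -x+y bottom [367. 432.] +x+y [259. 400.] -x-y [410. 345.]
```

```bash
python3 -m inch '-1 -0.0015 -0.0007 0.003 0 0 0;-1 0 0 0.006 0 0 0;-1 0 0 0.006 0 0 0;-1 0 0 0.005 0 0 0;-1 0 0 0.003 0 0 0;-1 0 0 0.002 0 0 0;-1 0 0 0 0 0 0;-1 0 0 0 0 0 0'
```

```text
clock: 20.77
tool_pos: [0.5366, 0.1852, 0.1134]
eef_rot: [-0.094, 0.996, -0.0, 0.001]
contact_force: [-0.6, 0.4, -4.3]
opening: 0.613
finger_force: 34.9
```

```bash
python3 -m inch '-1 0 0 0.002 0 0 0;-1 0 0 0.001 0 0 0;-1 0 0 0.0008 0 0 0;-1 0 0 0 0 0 0;-1 0 0 0 0 0 0'
```

```text
clock: 21.18
tool_pos: [0.5366, 0.1851, 0.1097]
eef_rot: [-0.094, 0.996, -0.0, 0.001]
contact_force: [0.5, -0.4, -5.0]
opening: 0.607
finger_force: 34.9
```

```bash
python3 -m inch '-1 0 0 0.0008 0 0 0;-1 0 0 0.0007 0 0 0;-1 0 0 0 0 0 0'
```

```text
clock: 21.43
tool_pos: [0.5367, 0.1852, 0.1088]
eef_rot: [-0.095, 0.996, -0.0, 0.001]
contact_force: [-1.1, -0.7, 2.9]
opening: 0.612
finger_force: 34.9
```

```bash
python3 -m inch '1 0 0 0 0 0 0;1 0 0 0 0 0 0;1 0 0 0 0 0 0;1 0 0 0 0 0 0;1 0 0 0 0 0 0;1 0 0 -0.01 0 0 0;1 0 0 -0.03 0 0 0;1 0 0 -0.035 0 0 0;1 0 0 -0.035 0 0 0;1 0 -0.03 0 0 0 0;1 0 -0.035 0 0 0 0;1 0 -0.035 0 0 0 0;1 0 -0.035 0 0 0 0;1 0 -0.035 0 0 0 0;1 0 -0.02 0 0 0 0;1 0 0 0 0 0 0;1 0 0 0 0 0 0'
python3 - <<'E'
from h import *
p,d=snapshot("side");q,_=snapshot("top")
a=cv2.resize(p[250:460,150:350],(400,420),interpolation=2);b=cv2.resize(q[180:320,160:290],(390,420),interpolation=2)
cv2.imwrite("pics/f6.png",np.hstack([a,b])[:,:,::-1])
E
```

```text
clock: 22.85
tool_pos: [0.5722, -0.0027, 0.2187]
eef_rot: [-0.093, 0.996, -0.0, 0.001]
contact_force: [-0.6, -0.2, -0.2]
opening: 1.004
finger_force: 0.0
```

View pics/f6.png

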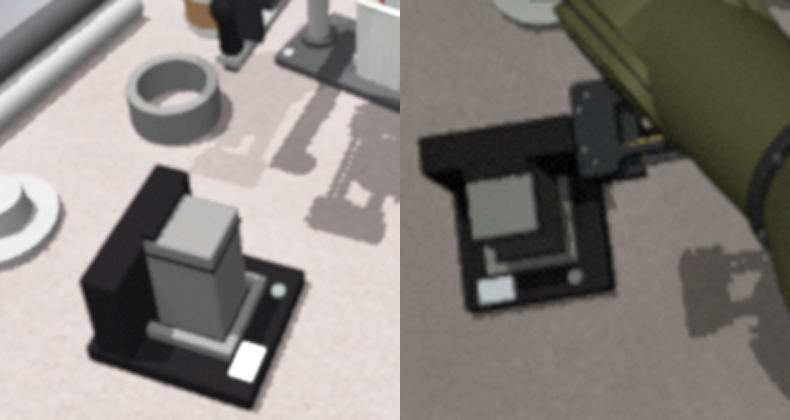

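The pack sits upright and fully down between the rims, ridge against the dock's back (side crop (190,265), top crop (500,205)). The gripper is clear of everything, so I'm handing in.

```bash
python3 -c "
from plant import r
print(r.finish_job())"
```

```text
the job is handed in; nothing more can be done
None
```

I handed the job in at about 23 s of the 72 s: the catch is drawn back, the bar is swung to about 1.48 rad, and the pack was regripped on the bench and now stands released in the dock tray, contact side to the back. The hand-in returned no verdict.

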